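# Nest the drained pouring pots over the one on the bench

## Robot

A 6-joint arm with a two-finger parallel gripper is mounted at the origin on a cart in front of the work surface, level with it; the furniture and walls round the work are solid. World frame = base frame: x ahead of the robot, y to its left, z up, the work surface at z = 0. Lengths are in m, angles in degrees, forces in N, time in s.
With the tool pointing down it reaches from about 0.35 to 0.875 m from the base axis. Payload 4.2 kg.
Tool frame: the origin (TCP) lies midway between the tips of the shut fingers; the grasp point (between the pads) lies 19 mm behind it; y points along the fingers, z is the direction in which the jaws open and shut, and the axes are right-handed (so a half turn about y gives the same grasp; the last joint's range is limited). The gripper opens to 87 mm and grips with 3 to 60 N. Pads are 19 mm wide; open, the fingers measure 117 mm over their backs; the gripper's body (75 mm by 190 mm) begins 51 mm behind the grasp point.
Start: joints at [-59.095, 22.042, 0.453, 0, -68.411, -14.817], TCP at [0.173, -0.6, 0.223] pointing down, gripper open.
Joint ranges: [-179.83, 179.83], [-69.29, 118.12], [-61.27, 80.66], [-181.25, 117.63], [-171.15, -9.14], [-177.46, 177.46]. Speed limits (degrees/s): [159.86, 159.86, 180, 180, 180, 180].

## Interface

Orientations are given as [roll, pitch, yaw] about the fixed x, y, z axes, in that order (R = Rz(yaw) Ry(pitch) Rx(roll)).
In Python, from workcell import env gives the robot as it stands. The module is installed in compiled form; this text tells all that it offers. Calls block until the motion is done:
- env.goto(position, orientation): joint-space move of the TCP to a pose.
- env.move_straight(position, rotation=None, rate=0.15, force_limit=None): straight line of the TCP; rotation=None keeps the orientation; rate is the mean speed in m/s. With force_limit (N) it stops when the force on the tool has changed by that much, and returns True; else False.
- env.set_joints(angles): joint-space move.
- env.gripper_to(opening, grasp_force=None): opening from 0.0 (shut) to 1.0 (fully open); grasp_force is the grip in N (None keeps the last); returns when the fingers have stopped.
- env.dwell(seconds).
- env.inverse_kinematics(position, orientation): joint angles nearest the present ones, or None.
- env.read_state(): the state.
- env.grab_frame(name): name is "side" or "top" or "wrist"; returns a dict with "image" (420x560x3 uint8, blue, green, red), "fx", "fy", "cx", "cy" (pixels), "position" and "orientation" of the camera in the world. Camera axes: x right, y up, looking along -z (the intrinsics and any distortion apply to the point x, -y, -z); pixel columns grow to the right and rows downward; lengths in m; the calibration is good to about 2 mm. A picture is of the moment at which its call begins. There is no depth.
A pose or a line that the arm cannot do raises env.Unreachable and nothing moves.
- env.close_job(): hands the job in, once; it reports no verdict.
Trained networks look in a picture, given as the dict that the camera call returned (one of the last four; its "shot" number tells which), for a name from the list of things; names that differ only in an ending like _2 or _b are one class to them, and where a whole thing is asked for, a point or a joint stands for the part that bears it (a point fixed in the world has none). Each returns a list of dicts, best first, with "score" (0 to 1); they miss things now and then, are a little off and sometimes report something else, mostly with a low value. They report only what shows in the picture. A call takes as long as a camera call. They do not tell look-alikes from the thing itself.
- env.search_frame(picture, thing): "xyz" ([x, y, z] in m, in world coordinates, good to about 4 mm: the middle of the surface that is visible of it).
- env.trace(picture, thing): "mask" (420x560 bool, what is visible of it).
The state is a dict: "clock": time; "joint_positions": joint angles; "qvel": joint speeds; "joint_torque": joint torques, N m; "position": TCP position; "tool_rot": TCP orientation; "force": force on the tool from outside, world axes, zero at the start; "wrist_torque": the same for the moment, N m; "opening": opening from 0.0 (shut) to 1.0 (fully open).
Only numpy, scipy, OpenCV 4.12 (cv2) and the standard library are available. Lean on these libraries where they do the work, as an engineer would, in place of code of your own. Each camera call takes 0.05 s, during which the arm holds its last target.

## Task

Put the washed pouring pots away dust-tight: take the two pots off the sloping draining rack and nest them, one after the other, over the pot that stands upside down on the bench, pouring lips in line, pressing each down past the rubber ring until its rim sits fully home and level on the rib of the pot below. Set the pots down rather than letting them fall, press no harder than it takes, keep the stack where the bench pot stands and leave the brush, the paint can and the screw tray alone.

Things in the scene. Friction and masses are not known exactly. Their poses are not given: they have to be found in the camera images.
- pot_a_mid (a point): Drained pot in the rack's left place: tapered aluminium pouring pot, no handle, upside down, leaning 30 degrees with the rack, base end towards the robot. 100 mm high; closed flat base 52 mm across on top, round 3 mm wall widening evenly to 76 mm outside at the mouth. Point: on the axis, 50 mm from mouth and base; z out of the base, x towards the pouring lip (here roughly to the left).
- pot_b_mid (a point): Drained pot in the rack's right place, like pot_a in all (point, axes, lean). Each lip is a V in the wall, 45 degrees either side of its ridge, nil at the base, 14 mm out at the mouth. An outside rib, 7 mm high, 5 mm out, has its upper face 36 mm from the mouth; a black rubber ring, 6 mm thick, lies round the wall 47 mm from the mouth. Pots weigh 0.12 to 0.21 kg, loose on the slats.
- pot_c_mid (a point): Same pot (point, axes), loose on the bench, level, mouth down. A pot put over it has 9 mm play at first, under 1.5 at the end. By its weight it stops on the rubber ring 4 to 8 mm short; pushed with about 7 to 14 N its rim meets the rib and stops dead, points 36 mm apart, and the ring holds it. It fits only with lips in line within some 10 degrees, else it stops about 20 mm high on the lower lip.
- drain_rack: Fixed wooden draining rack 304 mm wide: two cheeks, four slats across, a lip board 22 mm high at the foot against which the pots lie. The slats slope 30 degrees, rising away from the robot. Origin: on the slat surface, mid-width, 66 mm above the bench; x up the slope, y along the slats to the left, z square to the slope. Pots stand about 66 mm either side of the middle.
- brush: Loose brush, 192 x 42 x 15 mm, lying on the bench near its front edge; origin under its middle. To be left alone.
- paint_can: Loose grey paint can, 87 mm diameter, 112 mm high, standing at the right of the work; origin under its middle. To be left alone.
- screw_box: Loose green open tray of screws, 80 x 110 x 28 mm, at the front, right of the brush; origin under its middle. To be left alone.
Not all that is in view belongs to the job. What is shaped like the part that bears pot_c_mid but purple is not meant.

How it is judged:
By the outcome, as a careful person would: the job done as asked, in the order asked, and still so for the second after the job is handed in, with the robot touching nothing.
It also fails if it takes over 69 s, if anything falls off the work surface, if the arm or the gripper's body presses on something with over 40 N, if the wrist force passes 120 N, or if a joint passes its speed limit or range.

## Working session

There is one attempt and no reset: what is moved stays moved. The work goes in short steps, each a Python script; the robot and the scene stay as the last script left them, time stands still between calls to the robot, and variables do not carry over. Pictures are saved under pics/ and viewed, and the job is handed in when it is done.

```bash
mkdir -p pics; ls
python3 - <<'E'
from workcell import env
import cv2,numpy as np
s=env.read_state(); print({k:np.round(v,3).tolist() for k,v in s.items()})
for n in ["side","top","wrist"]:
    f=env.grab_frame(n); cv2.imwrite(f"pics/a_{n}.png",f["image"])
    print(n,[k for k in f],{k:np.round(f[k],4).tolist() for k in f if k not in("image",) and not isinstance(f[k],str)})
    if n!="wrist":
        for t in ["pot_a_mid","pot_c_mid","drain_rack","brush","paint_can","screw_box"]:
            print(t,[(round(d["score"],2),np.round(d["xyz"],4).tolist()) for d in env.search_frame(f,t)])
print(env.read_state()["clock"])
E
```

```text
pics
{'clock': 0.0, 'joint_positions': [-59.094, 22.089, 0.38, -0.028, -68.409, -14.818], 'qvel': [0.001, 0.052, -0.044, -0.059, -0.004, -0.063], 'joint_torque': [0.001, -39.067, 18.74, 4.22, 0.011, -0.0], 'position': [0.173, -0.6, 0.221], 'tool_rot': [-89.88, 0.005, 16.077], 'force': [0.382, -0.55, -0.148], 'wrist_torque': [-0.022, 0.049, -0.035], 'opening': 0.999}
side ['image', 'fx', 'fy', 'cx', 'cy', 'position', 'orientation', 'shot'] {'fx': 379.8979, 'fy': 379.8979, 'cx': 276.331, 'cy': 207.8942, 'position': [0.5504, -0.7654, 0.7126], 'orientation': [49.6803, -1.0161, -0.9701], 'shot': 1}
pot_a_mid [(0.84, [0.521, -0.125, 0.1194])]
pot_c_mid [(0.64, [0.5165, 0.2344, 0.057]), (0.59, [0.6362, 0.1296, 0.0602])]
drain_rack [(0.58, [0.594, -0.2761, 0.0812]), (0.44, [0.5219, -0.1257, 0.1197])]
brush [(0.59, [0.4289, 0.0447, 0.0125])]
paint_can []
screw_box [(0.81, [0.4028, -0.2204, 0.0076])]
top ['image', 'fx', 'fy', 'cx', 'cy', 'position', 'orientation', 'shot'] {'fx': 430.9389, 'fy': 430.9389, 'cx': 278.8848, 'cy': 212.3914, 'position': [0.4071, -0.0614, 1.0957], 'orientation': [8.8279, 0.3211, -89.5156], 'shot': 2}
pot_a_mid [(0.87, [0.5241, -0.0962, 0.134])]
pot_c_mid [(0.61, [0.6289, 0.1507, 0.0822]), (0.56, [0.5127, 0.2473, 0.0787]), (0.27, [0.5844, -0.161, 0.084])]
drain_rack [(0.89, [0.5869, -0.1625, 0.0791]), (0.65, [0.5264, -0.0978, 0.1318])]
brush [(0.62, [0.4258, 0.0585, 0.0132]), (0.49, [0.5221, -0.0952, 0.1341])]
paint_can [(0.97, [0.6446, -0.3765, 0.1107])]
screw_box [(0.8, [0.4076, -0.2208, -0.0021])]
wrist ['image', 'fx', 'fy', 'cx', 'cy', 'position', 'orientation', 'shot'] {'fx': 299.9236, 'fy': 299.9236, 'cx': 277.7945, 'cy': 207.0344, 'position': [0.1079, -0.6211, 0.3849], 'orientation': [-14.6142, -0.0186, 106.0797], 'shot': 3}
0.75
```

View pics/a_side.png

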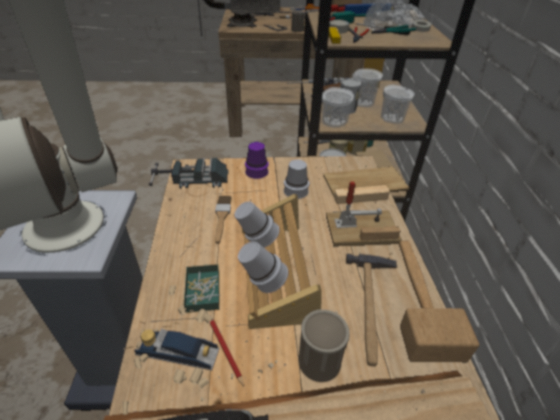

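View pics/a_top.png

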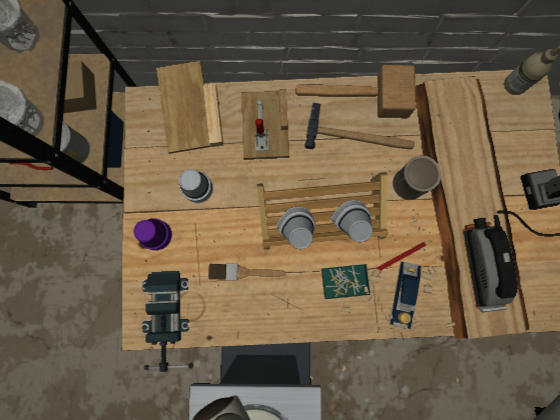

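```bash
cat > h.py <<'E'
from workcell import env
import cv2,numpy as np
from scipy.spatial.transform import Rotation as Ro
def eul(o): return Ro.from_euler('xyz',o,degrees=True).as_matrix()
def rpy(R): return Ro.from_matrix(R).as_euler('xyz',degrees=True)
def proj(f,P):
    P=np.asarray(P); c=(P-np.array(f["position"]))@eul(f["orientation"])
    return np.stack([f["cx"]+f["fx"]*c[:,0]/-c[:,2], f["cy"]-f["fy"]*c[:,1]/-c[:,2]],1)
_t=np.radians(np.arange(0,360,5))
def ring(h,extra=0,lip=True):
    r=38-0.12*h+extra; L=14*(1-h/100)
    p=np.stack([r*np.cos(_t),r*np.sin(_t),np.full(_t.shape,h-50.)],1)
    if lip: p=np.vstack([p,[38-.12*h+L,0,h-50]])
    return p/1000
SL=[np.vstack([ring(a),ring(b)]) for a,b in [(0,29),(29,50),(50,75),(75,100)]]+[np.vstack([ring(29,5),ring(36,5)])]+[np.vstack([ring(44,3),ring(50,3)])]
def render(f,p,R,extra=(),S=2):
    m=np.zeros((420*S,560*S),np.uint8)
    for s in SL:
        q=(proj(f,s@R.T+p)+.5)*S-.5
        cv2.fillConvexPoly(m,cv2.convexHull(np.round(q*8).astype(np.int32)),255,shift=3,lineType=cv2.LINE_AA)
    return cv2.resize(m,(560,420),interpolation=cv2.INTER_AREA)/255.
def potR(zax,lipdir):
    z=np.array(zax)/np.linalg.norm(zax); x=np.array(lipdir,float); x-=z*(x@z); x/=np.linalg.norm(x)
    return np.stack([x,np.cross(z,x),z],1)
def toolR(R,sgn=1): # tool x = sgn*pot x, tool y=-pot z
    x=sgn*R[:,0]; y=-R[:,2]; return np.stack([x,y,np.cross(x,y)],1)
def save(n,im,box=None,s=1):
    if box: im=im[box[1]:box[3],box[0]:box[2]]
    cv2.imwrite(f"pics/{n}.png",cv2.resize(im,None,fx=s,fy=s,interpolation=cv2.INTER_CUBIC))
E
python3 - <<'E'
from h import *
t=cv2.imread("pics/a_top.png"); 
save("b_top1",t,(170,150,400,270),3.4)
s=cv2.imread("pics/a_side.png"); save("b_side1",s,(220,130,340,330),3)
pc=np.array([0.1079,-0.6211,0.3849]); Rc=eul([-14.6142,-.0186,106.0797])
Rt=eul([-89.88,.005,16.077]); print((pc-np.array([.173,-.6,.221]))@Rt); print(Rt.T@Rc)
for p,R in [((.51,-.10,.11),potR([-.5,0,.866],[0,1,0])),((.51,-.23,.11),potR([-.5,0,.866],[0,1,0]))]:
  for sg in (1,-1):
    T=toolR(R,sg); 
    for d in (-.0,-.15): print(sg,d,env.inverse_kinematics(list(np.array(p)+T[:,1]*d),list(rpy(T))))
for yaw in range(-180,180,30):
    R=potR([0,0,1],[np.cos(np.radians(yaw)),np.sin(np.radians(yaw)),0]); T=toolR(R)
    j=env.inverse_kinematics([.635,.135,.2],list(rpy(T))); print(yaw,None if j is None else np.round(j))
E
```

```text
[-0.06841147 -0.16389838 -0.00190345]
[[-4.71522165e-05 -9.67624650e-01 -2.52393611e-01]
 [ 1.76976705e-03  2.52393136e-01 -9.67623156e-01]
 [ 9.99998433e-01 -4.92303474e-04  1.70056932e-03]]
1 -0.0 None
1 -0.15 [ 11.81654331 -11.53934017 -46.02878797  13.19658238 -26.64812404
 -22.10613614]
-1 -0.0 None
-1 -0.15 [ 11.81654331 -11.53934017 -46.02878797  13.19658238 -26.64812404
 157.89386386]
1 -0.0 [-12.1702451   13.68660418 -30.46001247 -20.56304697 -17.46436607
  30.26879309]
1 -0.15 [-13.7819362   -3.39734041 -30.06144959 -12.09222457 -34.65351895
  21.98766509]
-1 -0.0 [ -12.1702451    13.68660418  -30.46001247  -20.56304697  -17.46436607
 -149.73120691]
-1 -0.15 [ -13.7819362    -3.39734041  -30.06144959  -12.09222457  -34.65351895
 -158.01233491]
-180 [ 26.  25.   2.   0. -67.  64.]
-150 [ 26.  25.   2.   0. -67.  94.]
-120 [ 26.  25.   2.   0. -67. 124.]
-90 [ 26.  25.   2.   0. -67. 154.]
-60 [  26.   25.    2.    0.  -67. -176.]
-30 [  26.   25.    2.   -0.  -67. -146.]
0 [  26.   25.    2.   -0.  -67. -116.]
30 [ 26.  25.   2.  -0. -67. -86.]
60 [ 26.  25.   2.   0. -67. -56.]
90 [ 26.  25.   2.   0. -67. -26.]
120 [ 26.  25.   2.   0. -67.   4.]
150 [ 26.  25.   2.   0. -67.  34.]
```

```bash
ls pics
```

```text
a_side.png
a_top.png
a_wrist.png
b_side1.png
b_top1.png
```

View pics/b_top1.png

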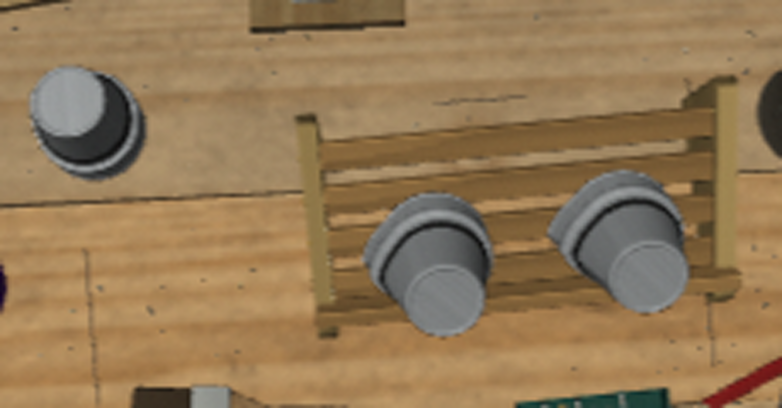

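View pics/b_side1.png

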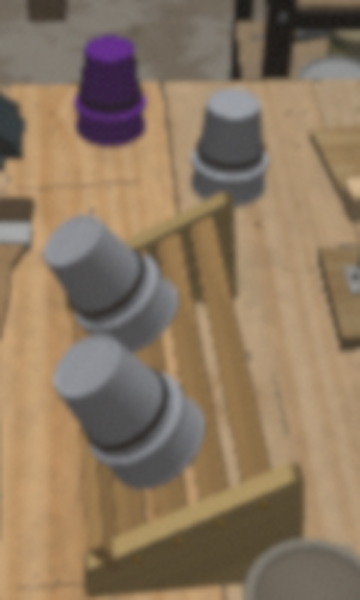

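Run:
```python
from h import *
R=Ro.from_euler('y',-15,degrees=True).as_matrix()@eul([-90,0,0])
env.goto([.43,-.165,.30],list(rpy(R)))
f=env.grab_frame("wrist"); save("c_ab",f["image"]); 
import pickle; F={"ab":f,"m_ab":env.trace(f,"pot_a_mid")}
print([(d["score"],d["mask"].sum()) for d in F["m_ab"]])
env.goto([.61,.135,.28],[-90,0,0])
f=env.grab_frame("wrist"); save("c_c",f["image"]); F["c"]=f; F["m_c"]=env.trace(f,"pot_c_mid")
print([(d["score"],d["mask"].sum()) for d in F["m_c"]])
pickle.dump(F,open("F.pkl","wb")); print(env.read_state()["clock"])
```

```text
[(0.73, np.int64(2788)), (0.35, np.int64(2788))]
[(0.97, np.int64(3698)), (0.85, np.int64(2799))]
4.125
```

View pics/c_ab.png

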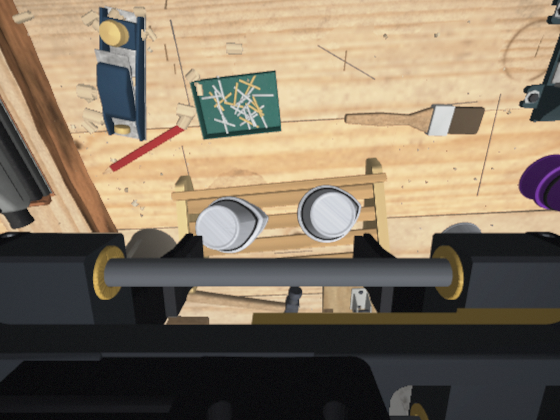

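View pics/c_c.png

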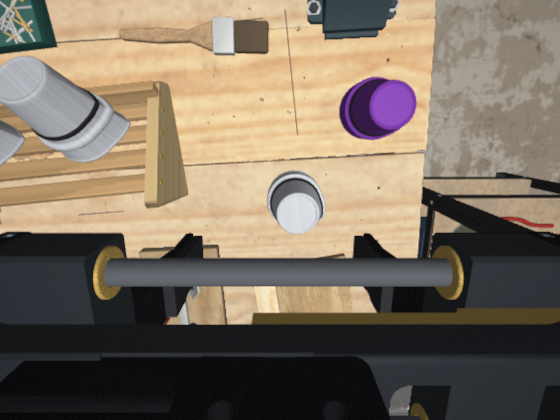

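Run:
```python
from h import *
import pickle; F=pickle.load(open("F.pkl","rb"))
env.goto([.65,.14,.28],[-90,0,180])
f=env.grab_frame("wrist"); save("d_c",f["image"]); F["c2"]=f; F["m_c2"]=env.trace(f,"pot_c_mid")
print([(d["score"],d["mask"].sum()) for d in F["m_c2"]])
for n in("side","top"):
    f=env.grab_frame(n); F[n]=f
    for t in ("pot_a_mid",): F["m_"+n]=env.trace(f,t); print(n,[(d["score"],d["mask"].sum(),np.argwhere(d["mask"]).mean(0)) for d in F["m_"+n]])
for k in("m_ab","m_c","m_c2"): print(k,[np.argwhere(d["mask"]).mean(0) for d in F[k]])
pickle.dump(F,open("F.pkl","wb")); print(env.read_state()["clock"])
```

```text
[(0.75, np.int64(2871)), (0.58, np.int64(810))]
side [(0.79, np.int64(1275), array([223.86196078, 256.31058824]))]
top [(0.72, np.int64(1148), array([226.76829268, 296.50783972]))]
m_ab [array([213.77474892, 327.30093257]), array([119.76685796, 427.78084648])]
m_c [array([107.82504056, 376.69199567]), array([202.03787067, 295.08431583])]
m_c2 [array([187.87704633, 263.53291536]), array([275.99753086, 203.64444444])]
7.0917
```

View pics/d_c.png

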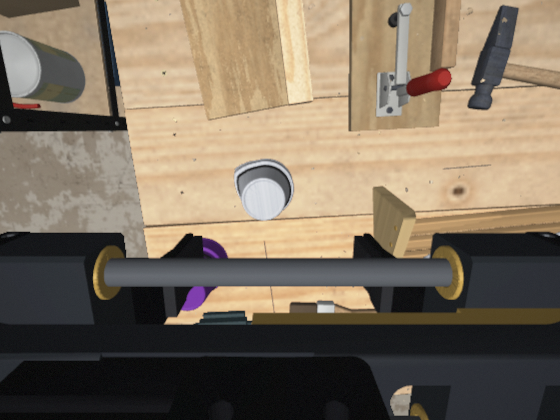

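Run:
```python
from h import *
a=cv2.imread("pics/d_c.png")[145:230,220:310]; b=cv2.imread("pics/c_c.png")[160:245,250:340]; c=cv2.imread("pics/a_top.png")[160:210,170:223]
c=cv2.resize(c,(90,85))
save("e",np.hstack([a,b,c]),None,2.9)
```

```text
(no output)
```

View pics/e.png

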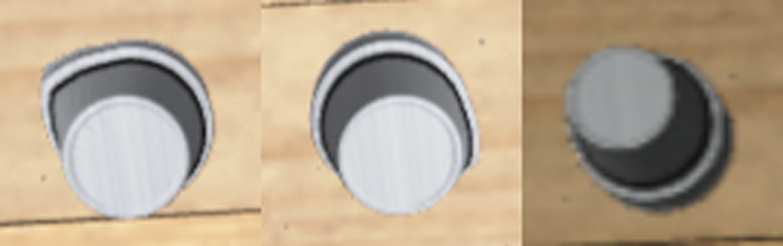

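```bash
python3 - <<'E'
s=open("h.py").read()
s=s.replace("if lip: p=np.vstack([p,[38-.12*h+L,0,h-50]])","if lip: p=np.vstack([p,[38-.12*h+L+extra*1.2,0,h-50]])")
s+='''
from scipy.optimize import minimize
def graymask(f,box,thr=60):
    im=f["image"]; hsv=cv2.cvtColor(im,cv2.COLOR_BGR2HSV).astype(int)
    c=im.max(2).astype(int)-im.min(2)
    m=((c<thr_c(im,thr))).astype(np.uint8)
    r=np.zeros_like(m); x0,y0,x1,y1=box; r[y0:y1,x0:x1]=m[y0:y1,x0:x1]
    r=cv2.morphologyEx(r,cv2.MORPH_OPEN,np.ones((3,3),np.uint8))
    n,l,st,_=cv2.connectedComponentsWithStats(r); k=1+np.argmax(st[1:,4]); r=(l==k).astype(np.uint8)
    cs,_=cv2.findContours(r,cv2.RETR_EXTERNAL,cv2.CHAIN_APPROX_NONE); cv2.drawContours(r,cs,-1,1,-1)
    return r.astype(bool)
def thr_c(im,t): return 28
def fit(obs,mk,x0,d):
    # obs list of (frame,mask,valid-mask); mk(params)->p,R
    def cost(v):
        p,R=mk(v); e=0
        for f,m,val in obs: e+=(np.abs(render(f,p,R)-m)*val).sum()/ m.sum()
        return e/len(obs)
    best=None
    for x in x0:
        sim=np.vstack([x]+[np.array(x)+np.eye(len(x))[i]*d[i] for i in range(len(x))])
        r=minimize(cost,x,method="Nelder-Mead",options=dict(initial_simplex=sim,maxiter=250,xatol=1e-5,fatol=1e-5))
        if best is None or r.fun<best.fun: best=r
        print(np.round(r.x,4),round(r.fun,4))
    return best
def overlay(f,p,R,m=None):
    im=f["image"].copy()
    r=(render(f,p,R)>.5).astype(np.uint8); cs,_=cv2.findContours(r,cv2.RETR_EXTERNAL,cv2.CHAIN_APPROX_NONE); cv2.drawContours(im,cs,-1,(0,0,255),1)
    if m is not None:
        cs,_=cv2.findContours(m.astype(np.uint8),cv2.RETR_EXTERNAL,cv2.CHAIN_APPROX_NONE); cv2.drawContours(im,cs,-1,(0,255,0),1)
    return im
'''
open("h.py","w").write(s)
E
cat > fitc.py <<'E'
from h import *
import pickle; F=pickle.load(open("F.pkl","rb"))
V=np.ones((420,560)); Vw=V.copy(); Vw[232:]=0
oc=[(F["c"],graymask(F["c"],(255,160,335,232)),Vw),(F["c2"],graymask(F["c2"],(225,150,305,232)),Vw)]
def mk(v): 
    a=v[2]; return np.array([v[0],v[1],.05]),potR([0,0,1],[np.cos(a),np.sin(a),0])
b=fit(oc,mk,[(.635,.135,np.radians(a)) for a in (30,60,90)],(.01,.01,.2))
p,R=mk(b.x); print("C",p,np.degrees(b.x[2]))
for o in oc: print(fit([o],mk,[b.x],(.005,.005,.2)).x)
save("f_c",np.hstack([overlay(o[0],p,R,o[1])[145:240,220:340] for o in oc]),None,3.2)
E
python3 fitc.py
```

```text
[0.6398 0.1562 1.079 ] 0.0343
[0.6398 0.1562 1.0752] 0.0342
[0.6399 0.1563 1.0784] 0.0342
C [0.63989097 0.15625856 0.05      ] 61.786890259512646
[0.6391 0.156  1.102 ] 0.0298
[0.63912548 0.15597216 1.1020414 ]
[0.6402 0.1563 1.0742] 0.0326
[0.64015426 0.15628119 1.07421464]
```

View pics/f_c.png

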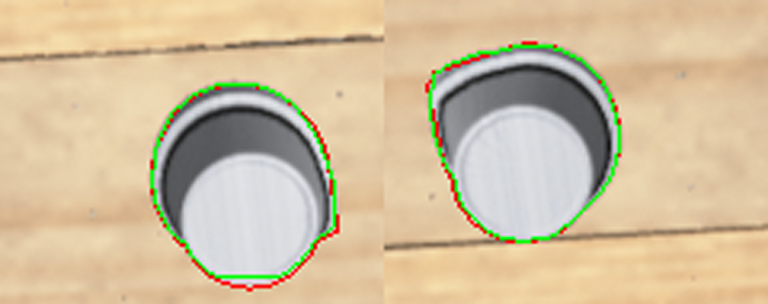

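```bash
cat > fitab.py <<'E'
from h import *
import pickle; F=pickle.load(open("F.pkl","rb"))
V=np.ones((420,560)); Vw=V.copy(); Vw[234:]=0
Bx={"A":{"ab":(295,175,362,234),"top":(275,200,318,252),"side":(230,198,281,244)},"B":{"ab":(194,190,270,234),"top":(325,190,377,246),"side":(234,234,292,294)}}
out={}
for n,p0 in (("A",(.54,-.10,.11)),("B",(.54,-.23,.11))):
    o=[]
    for k in("ab","top","side"):
        m=graymask(F[k],Bx[n][k])
        val=np.zeros_like(V); x0,y0,x1,y1=Bx[n][k]; val[y0:y1,x0:x1]=1
        o.append((F[k],m,val*(Vw if k=="ab" else 1)))
    def mk(v):
        c,s=np.cos(v[3]),np.sin(v[3]); z=np.array([-.5*c,-.5*s,.866]); ux=np.array([.866*c,.866*s,.5]); uy=np.cross(z,ux)
        return np.array(v[:3]),potR(z,-ux*np.sin(v[4])+uy*np.cos(v[4]))
    b=fit(o,mk,[(*p0,0.05,a) for a in (-.3,.3)],(.01,.01,.01,.1,.2))
    for i in range(3): b2=fit([o[j] for j in range(3) if j!=i],mk,[b.x],(.004,.004,.004,.05,.1))
    p,R=mk(b.x); out[n]=(p,R); print(n,p,np.degrees(b.x[3:]),"lip",R[:,0],"z",R[:,2])
    ims=[]
    for f,m,v in o:
        x0,y0,x1,y1=np.argwhere(m).min(0)[1]-8,np.argwhere(m).min(0)[0]-8,0,0
        ims.append(overlay(f,p,R,m)[y0:y0+80,x0:x0+85])
    save("g_"+n,np.hstack(ims),None,3)
pickle.dump(out,open("ab.pkl","wb"))
E
python3 fitab.py
```

```text
[ 0.5231 -0.1008  0.101   0.0904  0.1026] 0.0505
[ 0.5231 -0.1008  0.101   0.084   0.1125] 0.0503
[ 0.5225 -0.1004  0.0997  0.0983  0.0896] 0.0546
[ 0.5229 -0.102   0.1024  0.1369  0.0965] 0.0483
[ 0.5236 -0.1008  0.1011  0.083   0.1392] 0.0378
A [ 0.5231214  -0.10082783  0.10096835] [4.81499572 6.44307136] lip [-0.18024875  0.98201935 -0.05611043] z [-0.49824642 -0.04197025  0.86601905]
[ 0.5385 -0.2334  0.1059  0.1254  0.0536] 0.093
[ 0.5384 -0.2332  0.1061  0.1363  0.0564] 0.0935
[ 0.5386 -0.2324  0.1043  0.0851  0.0706] 0.1168
[ 0.5379 -0.2337  0.1073  0.1084  0.0703] 0.1093
[ 0.5389 -0.2332  0.1057  0.1319  0.054 ] 0.0444
B [ 0.53848634 -0.23335199  0.10589318] [7.18257721 3.07224764] lip [-0.17090303  0.98492334 -0.02679875] z [-0.4960873  -0.06251715  0.86601905]
```

```bash
python3 -c "
import cv2,numpy as np
cv2.imwrite('pics/g2.png',np.vstack([cv2.imread('pics/g_A.png'),cv2.imread('pics/g_B.png')]))"
```

```text
(no output)
```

View pics/g2.png

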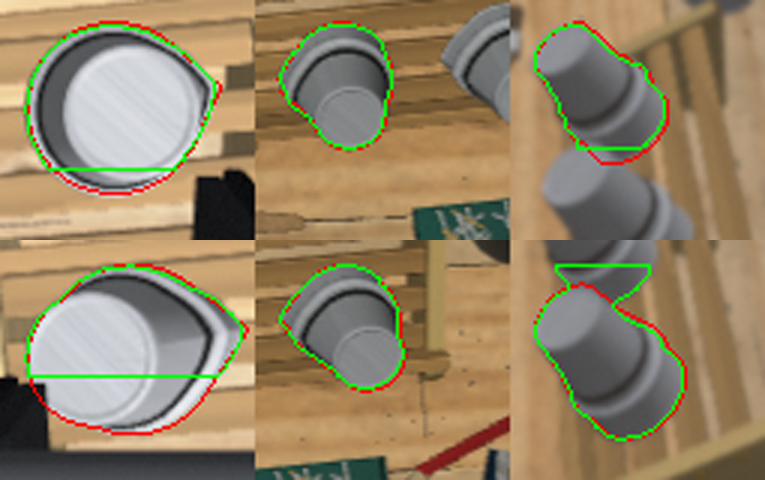

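```bash
cat > fit2.py <<'E'
from h import *
import pickle; F=pickle.load(open("F.pkl","rb"))
Bx={"A":{"ab":(295,175,362,258),"top":(275,200,318,252),"side":(230,198,281,250)},"B":{"ab":(190,190,270,258),"top":(325,190,377,246),"side":(234,234,292,294)}}
old=pickle.load(open("ab.pkl","rb"))
O={}
for n in "AB":
    O[n]=[]
    for k in("ab","top","side"):
        x0,y0,x1,y1=Bx[n][k]; val=np.zeros((420,560)); val[y0:y1,x0:x1]=1
        if k=="ab": val[232:,:210]=0; val[232:,352:]=0; val[252:]=0
        if k=="side":
            oth="B" if n=="A" else "A"
            val*=(cv2.dilate(render(F[k],*old[oth]),np.ones((5,5)))<.05)
        f=dict(F[k]); im=F[k]["image"].copy(); im[val==0]=(0,255,0); f["image"]=im
        O[n].append((F[k],graymask(f,Bx[n][k]),val))
def ax(v):
    c,s=np.cos(v[3]),np.sin(v[3]); return np.array([.866*c,.866*s,.5]),np.array([-s,c,0]),np.array([-.5*c,-.5*s,.866])
def mk(v):
    ux,uy,z=ax(v); L=lambda a:potR(z,-ux*np.sin(a)+uy*np.cos(a))
    return {"A":(np.array(v[:3]),L(v[5])),"B":(np.array(v[:3])-uy*v[4],L(v[6]))}
def cost(v,skip=None):
    P=mk(v); return sum((np.abs(render(f,*P[n])-m)*val).sum()/m.sum() for n in "AB" for i,(f,m,val) in enumerate(O[n]) if i!=skip)/6
v=np.array([.5231,-.1008,.103,.11,.132,.09,.05]); d=np.array([.006,.006,.006,.08,.005,.15,.15])
def run(v,skip=None):
    for _ in range(2):
        r=minimize(cost,v,args=(skip,),method="Nelder-Mead",options=dict(initial_simplex=np.vstack([v]+[v+np.eye(7)[i]*d[i] for i in range(7)]),maxiter=400,xatol=1e-5,fatol=1e-5)); v=r.x
    print(skip,np.round(v,4),round(r.fun,4)); return v
v=run(v); [run(v,s) for s in range(3)]
P=mk(v); pickle.dump(P,open("ab.pkl","wb")); 
for n in P: print(n,P[n][0],P[n][1])
rows=[]
for n in "AB":
    ims=[]
    for f,m,val in O[n]:
        y0,x0=np.argwhere(m).min(0)-8; ims.append(overlay(f,*P[n],m)[y0:y0+80,x0:x0+85])
    rows.append(np.hstack(ims))
save("g3",np.vstack(rows),None,3)
E
python3 fit2.py
```

```text
None [ 0.5225 -0.1017  0.1035  0.1238  0.1326  0.1104  0.0399] 0.055
0 [ 0.5224 -0.1006  0.1019  0.1237  0.133   0.0742  0.0463] 0.0389
1 [ 0.522  -0.1022  0.1044  0.1248  0.1325  0.1065  0.0357] 0.0343
2 [ 0.5232 -0.1014  0.1026  0.1236  0.1333  0.1137  0.0468] 0.0302
A [ 0.52253744 -0.10165166  0.10346119] [[-0.21742456 -0.84055167 -0.4961849 ]
 [ 0.97452065 -0.21563385 -0.06173773]
 [-0.05510051 -0.49696573  0.86601905]]
B [ 0.53891485 -0.23327654  0.10346119] [[-0.15767298 -0.8537797  -0.4961849 ]
 [ 0.98728973 -0.14644947 -0.06173773]
 [-0.01995559 -0.49961262  0.86601905]]
```

View pics/g3.png

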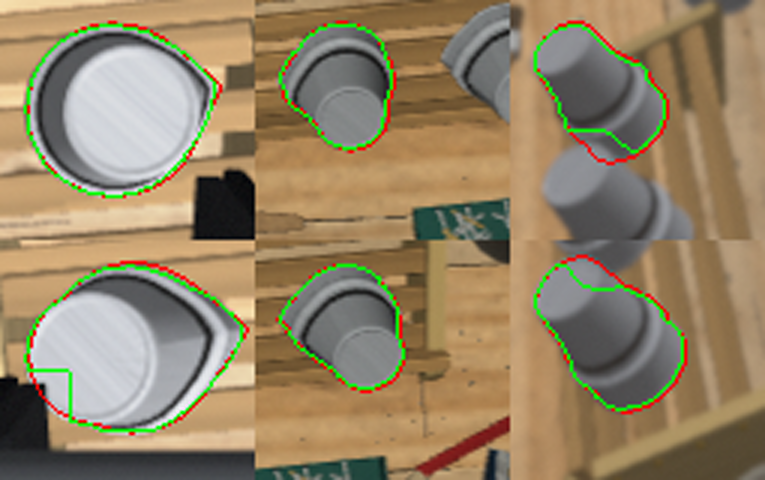

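```bash
cat >> h.py <<'E'
def tool_for(p,R,h,sg,phi,beta):
    """jaw axis in pot xy plane rotated phi from pot y; tool rotated beta about jaw; returns TCP,Rt"""
    T0=toolR(np.eye(3),sg)
    Rl=Ro.from_euler('z',phi,degrees=True).as_matrix()@T0@Ro.from_euler('z',beta,degrees=True).as_matrix()
    g=np.array([0,0,(h-50)/1000]); Rt=R@Rl
    return p+R@g+Rt[:,1]*.019,Rt
E
python3 - <<'E'
from h import *
import pickle; P=pickle.load(open("ab.pkl","rb"))
for n in "AB":
  for h in (75,):
    for sg in (1,-1):
      for phi in (-30,-15,0,15,30):
        for be in (-25,-20,-15,-10,-5,0,5,10,15,20,25):
          t,Rt=tool_for(*P[n],h,sg,phi,be)
          j=env.inverse_kinematics(list(t),list(rpy(Rt)))
          if j is not None and abs(be)<=25: print(n,h,sg,phi,be,np.round(j))
E
```

```text
A 75 1 -30 -25 [-23.  18. -21. -61. -47.  56.]
A 75 1 -30 -20 [-19.  16. -22. -57. -40.  49.]
A 75 1 -30 -15 [-14.  14. -24. -51. -33.  41.]
A 75 1 -30 -10 [ -8.  12. -27. -43. -26.  29.]
A 75 1 -30 -5 [ -1.  11. -32. -30. -18.  12.]
A 75 1 -30 20 [ -13.   10.  -58.  115.  -11. -121.]
A 75 1 -30 25 [  -3.   11.  -58.   97.  -19. -113.]
A 75 1 -15 -25 [-20.  18. -18. -53. -49.  61.]
A 75 1 -15 -20 [-17.  16. -21. -50. -42.  56.]
A 75 1 -15 -15 [-12.  14. -23. -46. -35.  49.]
A 75 1 -15 -10 [ -7.  13. -27. -39. -28.  39.]
A 75 1 -15 -5 [ -1.  12. -31. -28. -19.  25.]
A 75 1 0 -25 [-17.  19. -17. -46. -50.  66.]
A 75 1 0 -20 [-14.  17. -20. -43. -44.  62.]
A 75 1 0 -15 [-10.  15. -23. -40. -36.  57.]
A 75 1 0 -10 [ -6.  13. -26. -35. -29.  49.]
A 75 1 0 -5 [ -0.  12. -32. -26. -20.  37.]
A 75 1 15 -25 [-13.  19. -16. -38. -51.  71.]
A 75 1 15 -20 [-10.  17. -19. -36. -44.  68.]
A 75 1 15 -15 [ -7.  15. -23. -34. -37.  64.]
A 75 1 15 -10 [ -4.  13. -27. -30. -29.  58.]
A 75 1 15 -5 [  1.  12. -32. -23. -20.  49.]
A 75 1 15 25 [ -31.   12.  -50. -171.  -17. -137.]
A 75 1 30 -25 [ -9.  19.
[... 4489 characters left out ...]

B 75 -1 15 -5 [ -12.   16.  -29.  -20.  -15. -127.]
B 75 -1 15 0 [ -15.   17.  -23.  -28.  -24. -118.]
B 75 -1 15 5 [ -18.   18.  -19.  -31.  -33. -112.]
B 75 -1 15 10 [ -21.   20.  -15.  -34.  -40. -109.]
B 75 -1 15 15 [ -23.   22.  -12.  -35.  -47. -106.]
B 75 -1 15 20 [ -25.   24.   -9.  -36.  -54. -105.]
B 75 -1 15 25 [ -26.   26.   -5.  -37.  -61. -104.]
B 75 -1 30 -5 [ -13.   16.  -28.  -25.  -16. -107.]
B 75 -1 30 0 [ -15.   17.  -23.  -28.  -24. -103.]
B 75 -1 30 5 [ -17.   18.  -20.  -29.  -32. -100.]
B 75 -1 30 10 [-19.  20. -16. -30. -40. -99.]
B 75 -1 30 15 [-21.  21. -12. -30. -47. -98.]
B 75 -1 30 20 [-22.  23.  -9. -30. -53. -97.]
B 75 -1 30 25 [-23.  26.  -5. -30. -60. -96.]
```

```bash
cat > plan.py <<'E'
from h import *
import pickle
P=pickle.load(open("ab.pkl","rb"))
C=np.array([.6398,.1562,.05]); yc=61.8
Rc=potR([0,0,1],[np.cos(np.radians(yc)),np.sin(np.radians(yc)),0])
G=dict(A=(79,1,0,-10),B=(79,1,0,0))
def g(n,off=0,world=0):
    p,R=P[n]; return [list(map(float,x)) for x in (lambda t:(t[0],rpy(t[1])))(tool_for(p+R[:,2]*off+np.array([0,0,world]),R,*G[n]))]
def pl(n,z,c=None):
    cc=C if c is None else c
    t,Rt=tool_for(np.array([cc[0],cc[1],z]),Rc,*G[n]); return list(map(float,t)),list(map(float,rpy(Rt)))
def st(t=""):
    s=env.read_state(); print(t,"t",round(s["clock"],2),"p",np.round(s["position"],4),"F",np.round(s["force"],1),"M",np.round(s["wrist_torque"],2),"op",round(s["opening"],3))
    return s
E
python3 - <<'E'
from plan import *
for n,zs in(("A",.086),("B",.122)):
  for be in ((-10,-13,-7) if n=="A" else (0,-5,-8)):
    G[n]=(79,1,0,be); print(n,be)
    for q in (g(n,.09),g(n,0),g(n,.07),g(n,.07,.08),pl(n,zs+.1),pl(n,zs+.03),pl(n,zs)):
        j=env.inverse_kinematics(*q); print(np.round(q[0],3),None if j is None else np.round(j))
E
```

```text
A -10
[ 0.472 -0.105  0.19 ] [ -5.   2. -28. -27. -37.  40.]
[ 0.517 -0.099  0.112] [ -6.  13. -27. -34. -29.  49.]
[ 0.482 -0.103  0.173] [ -5.   4. -28. -28. -35.  41.]
[ 0.482 -0.103  0.253] [ -4.  -2. -23. -22. -44.  33.]
[0.641 0.159 0.196] [ 25.  23.   1.  -7. -59. -50.]
[0.641 0.159 0.126] [ 25.  27.  -4.  -8. -51. -49.]
[0.641 0.159 0.096] [ 25.  29.  -6.  -8. -48. -48.]
A -13
[ 0.472 -0.104  0.19 ] [ -9.   3. -25. -31. -42.  45.]
[ 0.516 -0.098  0.112] [ -8.  13. -24. -38. -34.  54.]
[ 0.482 -0.102  0.173] [ -8.   5. -25. -32. -40.  47.]
[ 0.482 -0.102  0.253] [ -7.  -0. -20. -26. -48.  38.]
[0.642 0.16  0.196] [ 24.  23.  -0.  -9. -57. -48.]
[0.642 0.16  0.126] [ 24.  26.  -5. -10. -49. -46.]
[0.642 0.16  0.096] [ 24.  28.  -6. -11. -46. -45.]
A -7
[ 0.472 -0.106  0.19 ] [ -2.   1. -31. -21. -32.  33.]
[ 0.517 -0.1    0.112] [ -2.  12. -29. -30. -24.  42.]
[ 0.482 -0.104  0.173] [ -2.   3. -31. -23. -30.  35.]
[ 0.482 -0.104  0.253] [ -1.  -3. -26. -17. -40.  27.]
[0.641 0.158 0.196] [ 26.  24.   1.  -5. -62. -52.]
[0.641 0.158 0.126] [ 26.  28.  -4.  -5. -53. -51.]
[0.641 
[... 486 characters left out ...]
 0.534 -0.232  0.112] [-19.  18. -19. -33. -33.  55.]
[ 0.499 -0.237  0.173] [-21.  10. -20. -29. -39.  51.]
[ 0.499 -0.237  0.253] [-20.   5. -15. -24. -48.  43.]
[0.641 0.158 0.232] [ 26.  23.   5.  -3. -68. -54.]
[0.641 0.158 0.162] [ 26.  26.  -1.  -3. -59. -53.]
[0.641 0.158 0.132] [ 26.  28.  -3.  -4. -55. -53.]
B -8
[ 0.489 -0.237  0.19 ] [-23.  10. -17. -31. -45.  54.]
[ 0.533 -0.231  0.112] [-21.  19. -17. -36. -37.  59.]
[ 0.499 -0.236  0.173] [-23.  12. -17. -32. -43.  55.]
[ 0.499 -0.236  0.253] [-22.   7. -12. -27. -52.  47.]
[0.641 0.159 0.232] [ 26.  23.   4.  -5. -65. -52.]
[0.641 0.159 0.162] [ 26.  25.  -1.  -6. -57. -51.]
[0.641 0.159 0.132] [ 26.  27.  -3.  -6. -53. -51.]
```

```bash
sed -i 's/A=(79,1,0,-10)/A=(79,1,0,-8)/' plan.py
python3 - <<'E'
from plan import *
env.goto(*g("A",.09)); s=st("pre")
f=env.grab_frame("wrist"); save("h_w",f["image"])
print("hit",env.move_straight(g("A",0)[0],rate=.08,force_limit=6)); st("at")
f=env.grab_frame("side"); save("h_s",f["image"])
E
```

```text
pre t 8.32 p [ 0.4738 -0.1051  0.1911] F [ 0.5  0.2 -0.2] M [-0.37  1.06  0.  ] op 1.0
hit False
at t 9.65 p [ 0.517  -0.0997  0.1127] F [ 1.   0.5 -0.7] M [-0.41  1.14 -0.01] op 1.004
```

View pics/h_s.png

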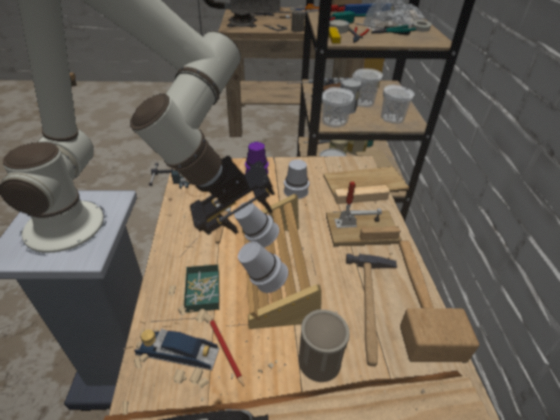

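View pics/h_w.png

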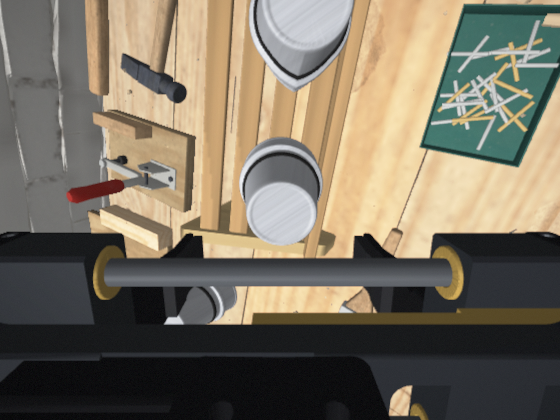

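Run:
```python
from plan import *
f=env.grab_frame("side"); save("i_s0",f["image"],(160,130,320,300),3.4)
env.gripper_to(0.0,30); st("grip")
env.move_straight(g("A",.03)[0],rate=.06); st("lift")
f=env.grab_frame("side"); save("i_s",f["image"],(160,130,320,300),3.4)
```

```text
grip t 10.36 p [ 0.5167 -0.0997  0.112 ] F [-1.6  1.   1.2] M [-0.35  1.27 -0.01] op 0.684
lift t 11.01 p [ 0.5018 -0.1015  0.1383] F [ 0.5  0.1 -2. ] M [-0.48  1.32  0.01] op 0.684
```

View pics/i_s.png

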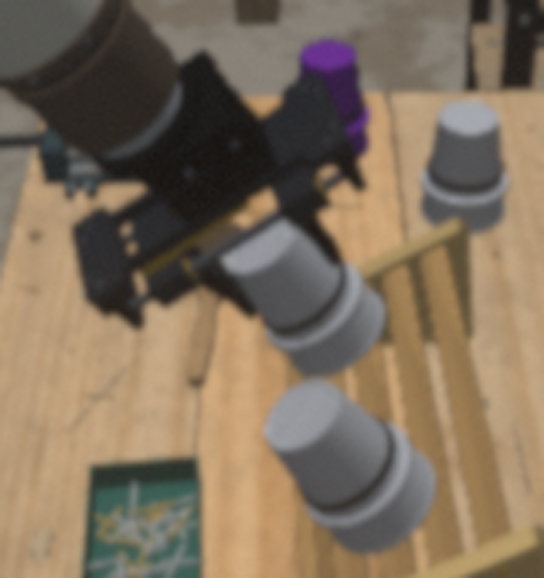

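Run:
```python
from plan import *
env.move_straight(g("A",.07,.06)[0],rate=.15)
t,o=pl("A",.20)
env.goto(t,o); st("above")
Rn=Rc; FR={}
ims=[]
for n in("side","top","wrist"):
    f=env.grab_frame(n); FR[n]=f
    p=np.array([C[0],C[1],.20+0]); q=proj(f,[p])[0]; print(n,q)
    im=overlay(f,p,Rc); x,y=int(q[0]),int(q[1]); y=min(max(y,60),350); x=max(x,60)
    ims.append(im[y-60:y+80,x-60:x+60])
save("j",np.hstack([cv2.resize(i,(120,140)) for i in ims]),None,2.2)
pickle.dump(FR,open("FA.pkl","wb")); st()
```

```text
above t 13.14 p [0.6408 0.1578 0.2095] F [ 0.1 -0.1 -1.5] M [-0.27  0.22 -0.01] op 0.686
side [300.05101163 132.55427944]
top [180.45670612 168.40478674]
wrist [280.57390068 241.15771317]
 t 13.29 p [0.6409 0.1574 0.2107] F [ 0.8  0.  -1.5] M [-0.29  0.26 -0.02] op 0.684
```

View pics/j.png

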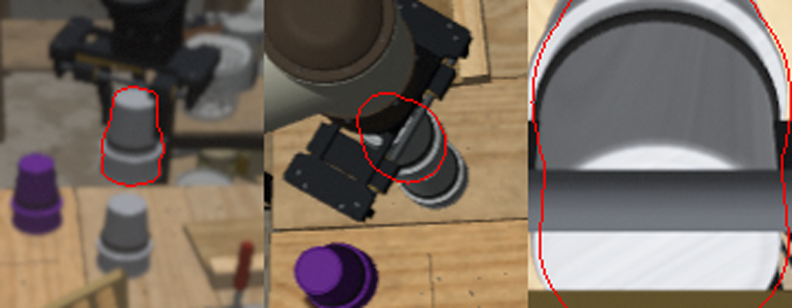

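Run:
```python
from plan import *
print(env.move_straight(pl("A",.135)[0],rate=.12,force_limit=5)); st("in")
print(env.move_straight(pl("A",.096)[0],rate=.04,force_limit=4)); st("low")
f=env.grab_frame("side"); save("k_s",f["image"],(220,90,380,230),4)
f=env.grab_frame("wrist"); save("k_w",f["image"])
```

```text
False
in t 13.98 p [0.6417 0.1585 0.146 ] F [ 0.2 -0.3 -1.5] M [-0.22  0.21  0.02] op 0.681
False
low t 15.11 p [0.6411 0.1587 0.1064] F [-0.1 -0.4 -1.1] M [-0.09  0.37  0.02] op 0.681
```

View pics/k_s.png

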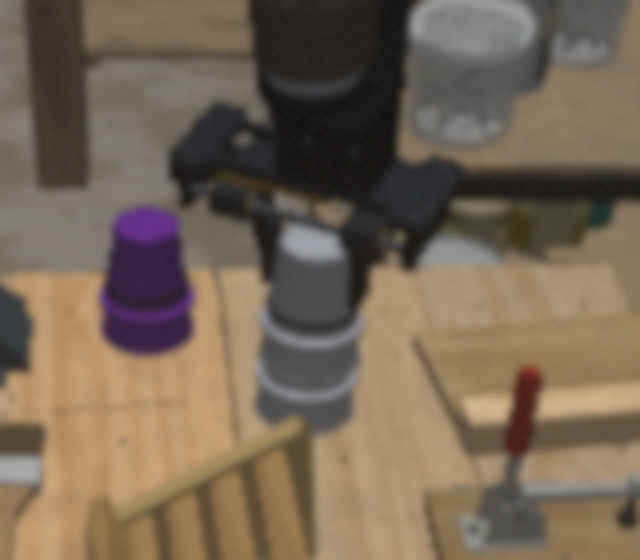

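View pics/k_w.png

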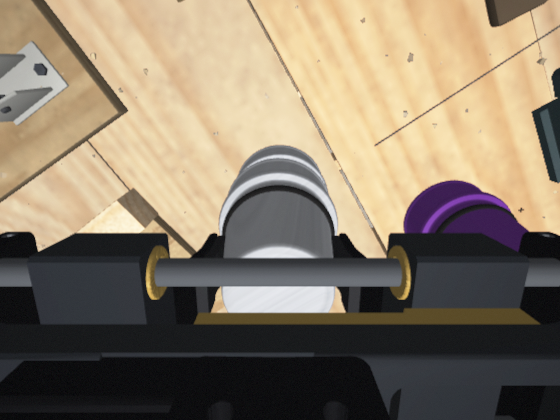

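Run:
```python
from plan import *
z0=pl("A",.086)[0]; print("final tcp z",z0[2])
p=env.read_state()["position"]
for i in range(12):
    p=[z0[0],z0[1],p[2]]
    q=pl("A",.096-.001*(i+1))[0]
    h=env.move_straight(q,rate=.012,force_limit=17)
    s=st(str((i,h)))
    if h or abs(s["force"][2]+1.5)>17: break
```

```text
final tcp z 0.09618490669391015
(0, False) t 15.46 p [0.6412 0.1587 0.1057] F [-0.4  0.9  0.5] M [0.11 0.62 0.02] op 0.686
(1, False) t 15.71 p [0.6407 0.1588 0.1042] F [-2.3  1.6  1.2] M [0.28 0.91 0.06] op 0.681
(2, False) t 15.96 p [0.6408 0.1584 0.1027] F [-1.5  0.5  0.1] M [0.15 0.77 0.08] op 0.687
(3, False) t 16.21 p [0.641  0.1585 0.102 ] F [-1.6  1.7  0.3] M [0.19 0.76 0.07] op 0.683
(4, False) t 16.46 p [0.6412 0.1585 0.1012] F [-1.7  1.   1.5] M [0.2  0.84 0.09] op 0.686
(5, False) t 16.71 p [0.6412 0.1586 0.1003] F [-2.5  2.2  2.1] M [0.27 0.87 0.12] op 0.687
(6, False) t 16.96 p [0.6413 0.1586 0.0994] F [-0.9  2.1  2.5] M [0.29 0.78 0.06] op 0.686
(7, False) t 17.21 p [0.6413 0.1586 0.0983] F [-1.2  1.8  3.1] M [0.36 0.67 0.08] op 0.681
(8, False) t 17.46 p [0.6414 0.1586 0.0973] F [-1.2  1.4  3.3] M [ 0.29  0.59 -0.01] op 0.685
(9, False) t 17.71 p [0.6414 0.1586 0.0964] F [-0.8  1.6  2.4] M [0.31 0.55 0.08] op 0.688
(10, False) t 17.96 p [0.6413 0.1585 0.0953] F [-0.4  1.4  4.2] M [0.28 0.41 0.05] op 0.685
(11, False) t 18.21 p [0.6414 0.1586 0.0944] F [-0.6  1.4  3.6] M [0.35 0.38 0.07] op 0.682
```

Run:
```python
from plan import *
for i in range(12,17):
    q=pl("A",.096-.001*(i+1))[0]
    h=env.move_straight(q,rate=.012,force_limit=14)
    s=st(str((i,h)))
    if h or s["force"][2]>13: break
f=env.grab_frame("side"); save("l_s",f["image"],(240,130,340,220),6)
f=env.grab_frame("wrist"); save("l_w",f["image"])
```

```text
(12, False) t 18.46 p [0.6414 0.1585 0.0935] F [-1.2  0.7  5. ] M [0.28 0.49 0.06] op 0.684
(13, False) t 18.71 p [0.6414 0.1585 0.0934] F [-2.9  1.3  8.7] M [0.32 0.93 0.09] op 0.687
(14, False) t 18.96 p [0.6414 0.1585 0.0934] F [-4.2  0.2 12.6] M [0.38 1.35 0.17] op 0.688
(15, False) t 19.21 p [0.6415 0.1585 0.0933] F [-6.3  0.2 15.4] M [0.47 1.8  0.16] op 0.686
```

View pics/l_s.png

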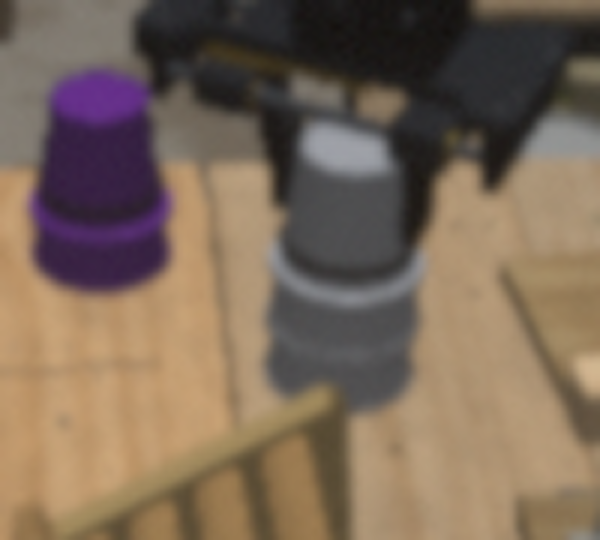

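View pics/l_w.png

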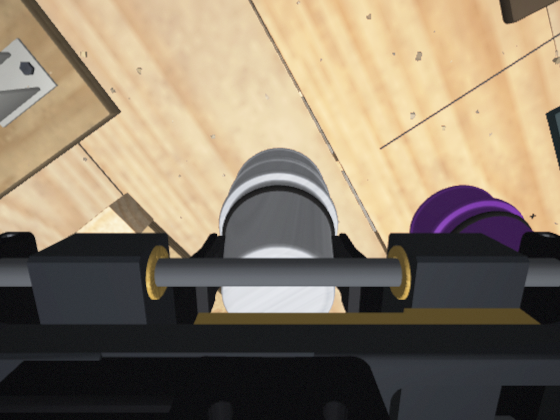

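Run:
```python
from plan import *
p=pl("A",.086)[0]; p[2]=.0932; env.move_straight(p,rate=.02); st("unload")
env.gripper_to(1.0); st("open")
t,o=pl("A",.086); R=eul(o)
env.move_straight(list(np.array(p)+[0,0,.085]),rate=.12); st("up")
f=env.grab_frame("side"); save("m_s",f["image"],(240,130,340,220),6)
# look from the lip side
env.goto([.65,.14,.28],[-90,0,180])
F2={}
f=env.grab_frame("wrist"); F2["c2"]=f; save("m_w",f["image"],(200,110,340,235),5)
F2["side"]=env.grab_frame("side"); F2["top"]=env.grab_frame("top")
pickle.dump(F2,open("F2.pkl","wb")); st()
```

```text
unload t 19.61 p [0.6412 0.1585 0.0936] F [-1.   1.4  7.1] M [0.3  0.76 0.1 ] op 0.678
open t 20.38 p [0.6411 0.1585 0.0932] F [0.8 0.5 0.7] M [-0.26  0.2   0.03] op 0.999
up t 21.24 p [0.6404 0.1584 0.1773] F [-0.5 -0.5 -1.3] M [-0.23  0.21  0.02] op 0.999
 t 23.19 p [0.6499 0.14   0.2797] F [-0.6 -0.2 -0.2] M [-0.12  0.14 -0.02] op 1.001
```

View pics/m_w.png

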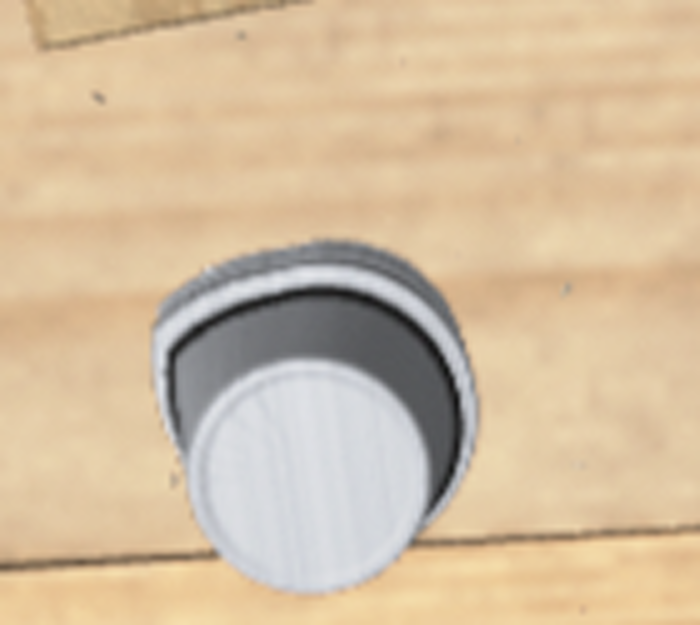

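View pics/m_s.png

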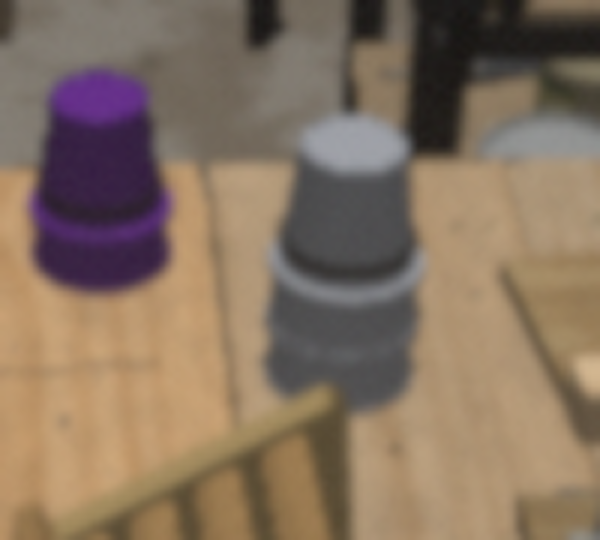

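```bash
cat > chk.py <<'E'
from plan import *
import sys
def stackfit(F,boxes,lower,z0,views=("c2","side","top")):
    obs=[]
    for k in views:
        x0,y0,x1,y1=boxes[k]; val=np.zeros((420,560)); val[y0:y1,x0:x1]=1
        obs.append((F[k],graymask(F[k],boxes[k]),val))
    def cost(v,fo):
        R=potR([0,0,1],[np.cos(v[3]),np.sin(v[3]),0]); e=0
        for f,m,val in fo:
            r=render(f,np.array(v[:3]),R)
            for dz in lower: r=np.maximum(r,render(f,np.array([v[0],v[1],v[2]-dz if dz<.07 else .05]),R))
            e+=(np.abs(r-m)*val).sum()/m.sum()
        return e/len(fo)
    for name,fo in [("all",obs)]+[(k,[o]) for k,o in zip(views,obs)]:
        v=np.array([C[0],C[1],z0,np.radians(yc)]); d=np.array([.005,.005,.006,.15])
        for _ in range(2):
            r=minimize(cost,v,args=(fo,),method="Nelder-Mead",options=dict(initial_simplex=np.vstack([v]+[v+np.eye(4)[i]*d[i] for i in range(4)]),maxiter=250)); v=r.x
        print(name,np.round(v[:3],4),round(np.degrees(v[3]),1),round(r.fun,4))
        if name=="all": va=v
    R=potR([0,0,1],[np.cos(va[3]),np.sin(va[3]),0])
    return va,[overlay(f,va[:3],R,m) for f,m,_ in obs]
E
python3 - <<'E'
from chk import *
F=pickle.load(open("F2.pkl","rb"))
B={"c2":(220,140,305,234),"side":(275,142,318,204),"top":(170,160,225,212)}
# lower pot fixed on bench: use dz>=.07 trick -> z=.05
v,ims=stackfit(F,B,[1],.086)
save("n",np.hstack([ims[0][140:240,210:310],ims[1][135:210,260:335].repeat(1,0) if 0 else cv2.resize(ims[1][135:210,260:335],(100,100)),cv2.resize(ims[2][150:220,160:230],(100,100))]),None,2.6)
E
```

```text
all [0.6405 0.1567 0.0827] 61.4 0.1424
c2 [0.6408 0.156  0.082 ] 62.6 0.0277
side [0.6392 0.1599 0.0854] 58.6 0.335
top [0.6407 0.1574 0.0809] 59.9 0.0345
```

View pics/n.png

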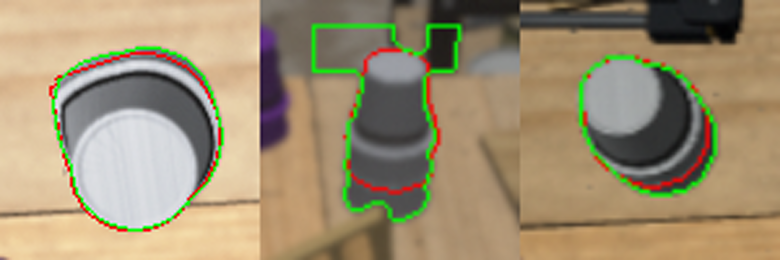

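```bash
sed -i 's/C=np.array(\[.6398,.1562,.05\])/C=np.array([.6405,.1565,.05])/' plan.py
python3 - <<'E'
from plan import *
env.goto([.50,-.05,.30],g("B",.09)[1])
env.goto(*g("B",.09)); st("pre")
f=env.grab_frame("wrist"); save("o_w",f["image"])
E
```

```text
pre t 25.26 p [ 0.4901 -0.2394  0.19  ] F [-0.1 -0.2  0.3] M [-0.16  1.16  0.07] op 0.997
```

View pics/o_w.png

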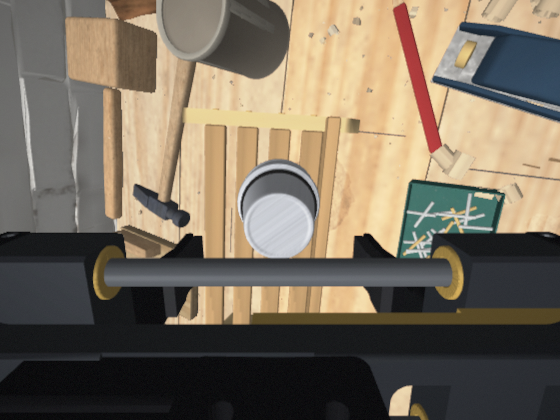

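Pot B's base sits at (280,225), centred between the fingers (camera centre column 278), so I'm going for the grasp.

Run:
```python
from plan import *
print("hit",env.move_straight(g("B",0)[0],rate=.08,force_limit=6)); st("at")
env.gripper_to(0.0,30); s=st("grip")
if .6<s["opening"]<.75:
    env.move_straight(g("B",.03)[0],rate=.06); st("lift")
    env.move_straight(g("B",.07,.08)[0],rate=.15)
    t,o=pl("B",.245); env.goto(t,o); st("above")
    f=env.grab_frame("side"); im=overlay(f,np.array([C[0],C[1],.245]),Rc); save("p_s",im,(220,70,380,230),3.6)
```

```text
hit False
at t 26.58 p [ 0.5341 -0.234   0.1127] F [0.5 0.3 0.3] M [-0.13  1.1  -0.02] op 1.004
grip t 27.18 p [ 0.5337 -0.2339  0.112 ] F [-1.4  0.9 -0. ] M [-0.15  1.29  0.07] op 0.693
lift t 27.83 p [ 0.5189 -0.2357  0.1384] F [ 0.4  0.3 -1.8] M [-0.15  1.34  0.03] op 0.684
above t 30.32 p [0.6405 0.1557 0.2547] F [-1.   0.2 -2.7] M [-0.    0.05  0.06] op 0.684
```

View pics/p_s.png

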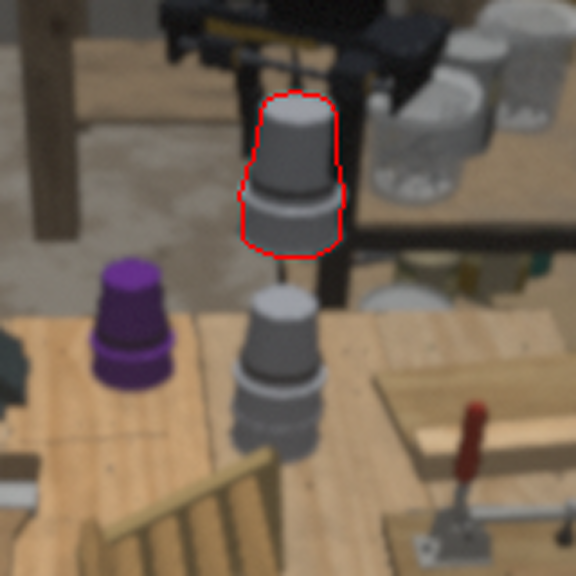

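Pot B is held upright and in line above the stack, and its silhouette matches the outline I predicted. Descending now.

Run:
```python
from plan import *
h=env.move_straight(pl("B",.171)[0],rate=.12,force_limit=5); st("in "+str(h))
if not h:
    h=env.move_straight(pl("B",.131)[0],rate=.04,force_limit=4); st("low "+str(h))
    if not h:
        print("pred",pl("B",.122)[0][2]); last=None
        for i in range(16):
            q=pl("B",.131-.001*(i+1))[0]
            h=env.move_straight(q,rate=.012,force_limit=14); s=st(str((i,h)))
            if h or s["force"][2]>12: break
f=env.grab_frame("side"); save("q_s",f["image"],(240,110,340,210),5.5)
```

```text
in False t 31.13 p [0.6412 0.1564 0.182 ] F [ 0.   0.6 -1.5] M [ 0.09  0.01 -0.02] op 0.687
low False t 32.28 p [0.6408 0.1566 0.1414] F [-0.3  0.1 -1.1] M [0.03 0.03 0.03] op 0.688
pred 0.132
(0, False) t 32.53 p [0.6406 0.1565 0.1402] F [-0.3  0.6 -1.4] M [0.11 0.02 0.03] op 0.69
(1, False) t 32.78 p [0.6404 0.1566 0.139 ] F [ 0.2  0.4 -2.5] M [ 0.2   0.17 -0.03] op 0.69
(2, False) t 33.03 p [0.6404 0.1566 0.1379] F [-0.6  0.4 -0.7] M [ 0.28  0.36 -0.05] op 0.686
(3, False) t 33.28 p [0.6404 0.1565 0.1369] F [-0.8  0.9 -1.7] M [0.31 0.41 0.01] op 0.684
(4, False) t 33.53 p [0.6405 0.1566 0.1361] F [-2.5  1.1 -0.2] M [ 0.36  0.55 -0.02] op 0.69
(5, False) t 33.78 p [0.6406 0.1566 0.1352] F [-2.1  0.1  2.4] M [0.45 0.62 0.  ] op 0.687
(6, False) t 34.03 p [0.6406 0.1566 0.1342] F [-2.1  0.7  2.6] M [0.48 0.59 0.04] op 0.688
(7, False) t 34.28 p [0.6407 0.1565 0.1332] F [-1.4  0.6  2.9] M [0.43 0.64 0.04] op 0.689
(8, False) t 34.53 p [0.6407 0.1565 0.1322] F [-2.1  1.3  3.6] M [0.44 0.67 0.06] op 0.684
(9, False) t 34.78 p [0.6407 0.1566 0.1312] F [-1.8  1.5  4.6] M [0.52 0.65 0.  ] op 0.687
(10, False) t 35.03 p [0.6406 0.1565 0.1304] F [-1.3  0.7  4.9] M [ 0.48  0.8  -0.04] op 0.691
(11, False) t 35.28 p [0.6407 0.1567 0.1297] F [-2.8  1.7  6.1] M [ 0.59  0.91 -0.02] op 0.69
(12, False) t 35.53 p [0.6406 0.1566 0.1286] F [-2.4  1.4  5.9] M [ 0.56  0.81 -0.04] op 0.686
(13, False) t 35.78 p [0.6406 0.1567 0.1278] F [-3.3  2.   5.4] M [ 0.68  1.1  -0.01] op 0.69
(14, False) t 36.03 p [0.6406 0.1567 0.1273] F [-4.1  1.8  8.3] M [ 0.76  1.38 -0.07] op 0.687
(15, False) t 36.28 p [0.6406 0.1568 0.1271] F [-4.4  1.8 11. ] M [ 0.79  1.74 -0.  ] op 0.689
```

View pics/q_s.png

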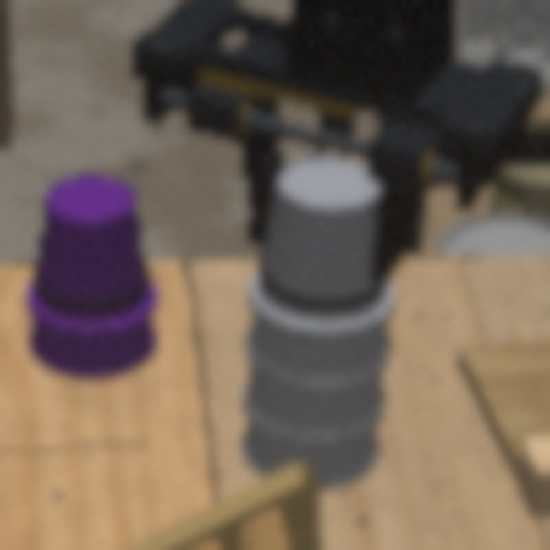

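Run:
```python
from plan import *
for i in range(16,19):
    q=pl("B",.131-.001*(i+1))[0]
    h=env.move_straight(q,rate=.012,force_limit=10); s=st(str((i,h)))
    if h or s["force"][2]>14: break
p=pl("B",.122)[0]; p[2]=.1268; env.move_straight(p,rate=.02); st("unload")
env.gripper_to(1.0); st("open")
env.move_straight(list(np.array(p)+[0,0,.085]),rate=.12); st("up")
F2={}
for n in("side","top"): F2[n]=env.grab_frame(n)
env.goto([.66,.14,.31],[-90,0,180]); F2["c2"]=env.grab_frame("wrist")
F2["top2"]=env.grab_frame("top")
env.goto([.61,.15,.31],[-90,0,0]); F2["c"]=env.grab_frame("wrist")
pickle.dump(F2,open("F3.pkl","wb")); st()
save("r_s",F2["side"]["image"],(240,110,340,210),5.5)
save("r_w",np.hstack([F2["c2"]["image"][110:260,190:350],F2["c"]["image"][110:260,190:350]]),None,2.4)
```

```text
(16, False) t 36.58 p [0.6407 0.1567 0.127 ] F [-6.1  1.6 14.2] M [0.79 2.21 0.03] op 0.687
unload t 36.88 p [0.6405 0.1566 0.1274] F [-2.7  2.1  7.2] M [0.69 1.23 0.09] op 0.688
open t 37.65 p [0.6405 0.1565 0.1268] F [-0.8 -0.6 -0. ] M [0.04 0.04 0.01] op 0.995
up t 38.51 p [0.6399 0.1564 0.2108] F [ 0.4 -0.3  0. ] M [0.02 0.03 0.02] op 1.001
 t 43.27 p [0.61 0.15 0.31] F [ 0.5 -0.3 -0.1] M [-0.03 -0.03 -0.02] op 0.999
```

View pics/r_s.png

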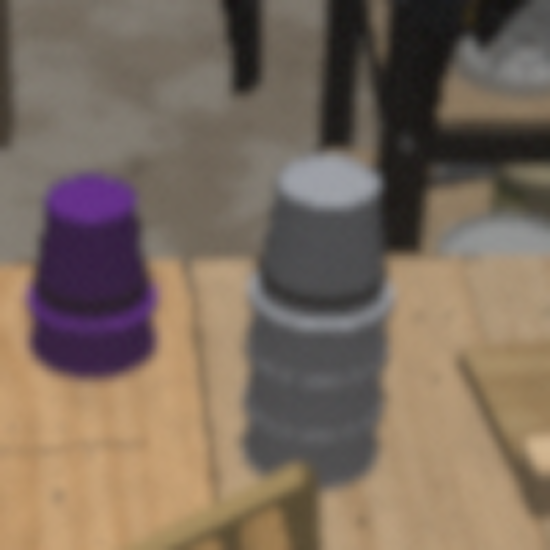

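View pics/r_w.png

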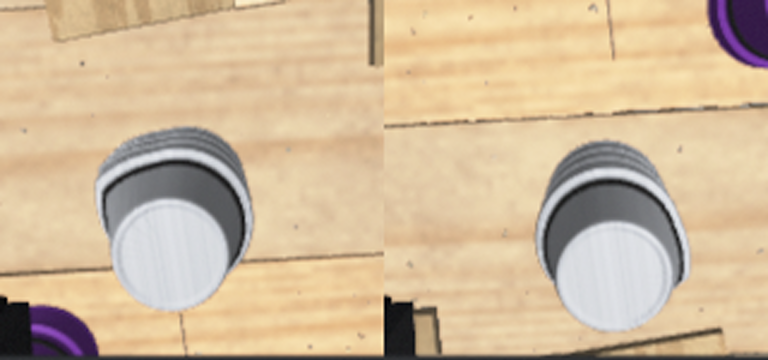

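```bash
cat > f3.py <<'E'
from plan import *
F=pickle.load(open("F3.pkl","rb"))
Bx={"c2":(205,150,312,260),"c":(235,155,322,255),"top":(150,140,225,215),"top2":(150,140,225,215),"side":(280,150,316,200)}
obs=[]
for k in("c2","c","top2"):
    x0,y0,x1,y1=Bx[k]; val=np.zeros((420,560)); val[y0:y1,x0:x1]=1
    obs.append((F[k],graymask(F[k],Bx[k]),val))
def model(v):
    a=v[3]; Rl=potR([0,0,1],[np.cos(a),np.sin(a),0]); R=Ro.from_rotvec([v[4],v[5],0]).as_matrix()@Rl
    return [(np.array([v[0],v[1],.05]),Rl),(np.array([v[0],v[1],.086]),Rl),(np.array([v[0]+v[6],v[1]+v[7],v[2]]),R)]
def cost(v,fo):
    e=0
    for f,m,val in fo:
        r=0
        for p,R in model(v): r=np.maximum(r,render(f,p,R))
        e+=(np.abs(r-m)*val).sum()/m.sum()
    return e/len(fo)
v=np.array([C[0],C[1],.122,np.radians(yc),0,0,0,0]); d=np.array([.004,.004,.005,.1,.05,.05,.003,.003])
for _ in range(3):
    r=minimize(cost,v,args=(obs,),method="Nelder-Mead",options=dict(initial_simplex=np.vstack([v]+[v+np.eye(8)[i]*d[i] for i in range(8)]),maxiter=500)); v=r.x
print(np.round(v[:3],4),"lip,tilt deg",np.degrees(v[3:6]).round(1),"off mm",(v[6:]*1000).round(1),r.fun)
ims=[]
for f,m,_ in obs:
    y0,x0=np.argwhere(m).min(0)-6; im=overlay(f,*model(v)[2],m)[y0:y0+100,x0:x0+85]; ims.append(im)
save("s",np.hstack(ims),None,3)
E
python3 f3.py
```

```text
[0.6407 0.1564 0.118 ] lip,tilt deg [63.4 -0.7  0.8] off mm [-0.5 -0.1] 0.0338836959449286
```

View pics/s.png

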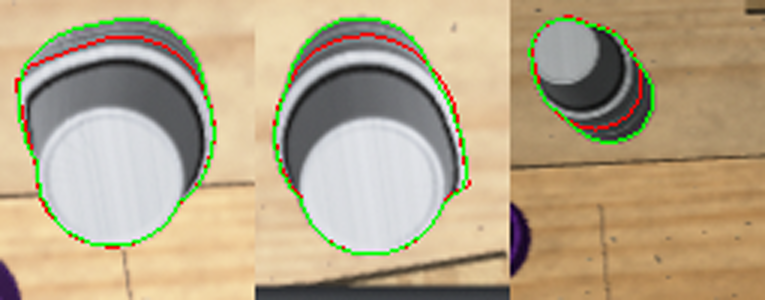

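Run:
```python
from plan import *
o=[-90,0,0]
env.gripper_to(0.0,10)
env.goto([.6405,.1565,.24],o)
env.move_straight([.6405,.1565,.182],rate=.1)
h=env.move_straight([.6405,.1565,.165],rate=.015,force_limit=3); s=st("touch "+str(h)); z=s["position"][2]
h=env.move_straight([.6405,.1565,z-.006],rate=.01,force_limit=10); st("press "+str(h))
env.move_straight([.6405,.1565,.24],rate=.12); st("off")
```

```text
touch True t 46.67 p [0.6406 0.1563 0.1712] F [-0.6 -0.9  3.3] M [-0.08  0.05  0.04] op 0.005
press True t 47.02 p [0.6415 0.156  0.1713] F [-1.4 -0.1  4.9] M [-0.08  0.3   0.01] op 0.006
off t 47.75 p [0.6398 0.1564 0.2387] F [-0.  -1.2  0.4] M [-0.   -0.02  0.04] op 0.004
```

Run:
```python
from plan import *
env.goto([.45,.0,.35],[-90,0,0])
f=env.grab_frame("side"); save("t_s",f["image"]); st()
for t in("brush","screw_box","paint_can"): print(t,[(round(d["score"],2),np.round(d["xyz"],3).tolist()) for d in env.search_frame(f,t)[:1]])
```

```text
t 48.85 p [0.4507 0.0006 0.3489] F [ 0.5  1.4 -0.5] M [-0.02 -0.05  0.02] op 0.005
brush [(0.91, [0.428, 0.048, 0.014])]
screw_box [(0.97, [0.404, -0.222, 0.009])]
paint_can [(0.89, [0.645, -0.412, 0.106])]
```

View pics/t_s.png

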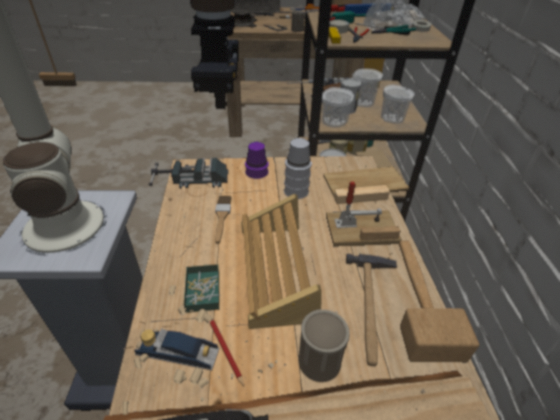

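The stack stands straight at (298,170), the rack is empty, and the brush, can and tray are where they were. Handing in.

```bash
python3 -c "
from workcell import env
env.close_job()"
```

```text
the job is handed in; nothing more can be done
```

The job is done and handed in, with the clock last read at 48.9 s. I took pot A (left place) and then pot B (right place) off the rack. Each went over the bench pot with lips in line and was pressed down at about 17 N or less until it stopped.

**Seating:** the top base measured 0.1712 m by touch, against 0.172 m for a fully nested stack. It did not give when I pushed on it lightly with the closed fingers (about 5 N read).

**Level and lips:** the last camera fit put the lips at 63° (62° for the bench pot at the start). The top pot's tilt came out at about 1°, which is within the fit's noise. I took it as level.

**Position:** the stack is within about 1 mm of where the bench pot stood. The brush and the tray were found where they were at the start. The paint can looks unmoved in the picture, but I had no starting side-view position to compare it with.

**Checks that disagreed:**
- The camera fits put both pots about 3–4 mm lower than nominal.
- The presses ended 3 mm (A) and 5 mm (B) lower than I had predicted. That is probably an error in my height estimate on the rack; for B it may include a little slip in the grip. I took the touch reading as the reliable one.
- B's stop was less abrupt than A's.

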